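# Rake a dropped lock core out from under a riser shelf

### The arm

A 6-joint arm with a two-finger parallel gripper is mounted at the origin on a cart in front of the work surface, level with it; the furniture and walls round the work are solid. World frame = base frame: x ahead of the robot, y to its left, z up, the work surface at z = 0. Lengths are in mm, angles in rad, forces in N, time in s.
With the tool pointing down it reaches from about 325 to 925 mm from the base axis. Payload 3.1 kg.
Tool frame: the origin (TCP) lies between the finger pads; the fingertips stand tcp_to_tips ahead of it and the grasp point (between the pads) lies 3 mm ahead of it (tcp_to_tips is the distance from the TCP to the fingertips, in mm); z points along the fingers, y is the line along which they close (so a half turn about z gives the same grasp; the last joint's range is limited). The gripper opens to 85 mm and grips with 20 to 120 N. Pads are 22 mm wide; open, the fingers measure 114 mm over their backs; the gripper's body (76 mm by 85 mm) begins 54 mm behind the grasp point. The pads swing forward as they close: fully open they stand 13 mm farther back than shut.
Start: joints at [-1.239, 0.217, 1.613, -0, 1.311, -0.112], TCP at [268.381, -564.457, 253.3] pointing down, gripper open.
Joint ranges: [-2.75, 2.75], [-0.78, 2.1], [0.31, 2.55], [-1.13, 4.27], [0.13, 2.63], [-2.58, 2.58]. Speed limits (rad/s): [2.79, 2.79, 3.14, 3.14, 3.14, 3.14].

### API

Orientations are given as a rotation vector (axis times angle).
In Python, from rig import state, get_image, camera_model, hand_in, spot_in, spot_point, tcp_to_tips gives the robot as it stands.
- The arm moves only by the tool carry_out, never from a script. Its argument "steps" is a list of rows, each a list of 3 entries, a list of its own where there are three numbers: the turn, a rotation vector about the tool's x, y, z in degrees, then the shift along the tool's x, y, z in m, then the finger opening in m, from 0 to 0.0854. In form: [[[rx, ry, rz], [x, y, z], hand], ...]. A call has 1 to 12 rows; each row is the pose to reach, as a shift and turn from the pose commanded when the call began, along the tool's axes at that moment; what a row does not reach only later rows make up. A row lasts 1/10 s, in which the tool goes at most 50 mm and 8.59 degrees, less where a joint would pass 70% of its speed; a pose out of reach is approached as far as the arm can. A call with a gripper value outside its range is refused whole. The fingers move at their own pace and stop on an object; "squeeze" is the grip in N (left out, the last holds). Time passes only in rows, so rows that repeat a pose let the fingers close. It gives the time, the measured TCP pose, the force, the opening and the grip force at its end, in the units of the state.
- state(): the state, without advancing time (a new reading comes with each control period).
- get_image(name): name is "scene" or "side" or "wrist"; returns the picture (400x640x3 uint8, red, green, blue); there is no depth.
- camera_model(name): a dict with "K" (3x3 intrinsics, pixels), "view" (4x4, takes a point from world to camera coordinates). Camera axes: x right, y up, looking along -z (the intrinsics and any distortion apply to the point x, -y, -z); pixel columns grow to the right and rows downward; lengths in mm; the calibration is good to about 2 mm. A picture is of the moment at which its call begins: read the wrist's pose just before it. camera_model takes no time and is no camera call; for the wrist camera it gives the pose at the moment of the call.
- hand_in(): hands the job in; it is judged then, once.
Trained networks look in the newest picture that a camera, given by its name, has taken for a name from the list of things; names that differ only in an ending like _2 or _b are one class to them, and where a whole thing is asked for, a point or a joint stands for the part that bears it (a point fixed in the world has none). Each returns a list of dicts, best first, with "p" (0 to 1); they miss things now and then, are a little off and sometimes report something else, mostly with a low value. They report only what shows in the picture. A call takes as long as a camera call.
- spot_in(camera, label): "extent" ([left, top, right, bottom] in pixels, round what is visible of it).
- spot_point(camera, label): "position" ([column, row] in pixels: a listed point, or the origin of a listed thing).
The state is a dict: "time_s": time; "qpos": joint angles; "qd": joint speeds; "joint_efforts": joint torques, N m; "tcp_pos": TCP position; "eef_rot": TCP orientation; "ft_force": force on the tool from outside, world axes, zero at the start; "ft_torque": the same for the moment, N m; "width": finger opening in mm; "finger_force": force on a finger pad.
Only numpy, scipy, OpenCV 4.12 (cv2) and the standard library are available. Lean on these libraries where they do the work, as an engineer would, in place of code of your own. Each camera call takes 0.05 s, during which the arm holds its last target. There are 200 camera calls.

### The job

A lock core has slipped into one bay under the low riser shelf: take the flat rake by its grip block and drag the core out with the blade through the open front, well clear of the shelf, never touching it with the fingers while it is under there. Then lay the rake level on the bench, all of it out from under the shelf, and put the core flat on the floor of the shallow tray, beside the core already there and parallel to it. Leave the punch in the other bay, the sleeve in front, the things on the shelf and the core in the tray where they are.

Things in the scene. Friction and masses are not known exactly. Their poses are not given: they have to be found in the camera images.
- riser: Fixed low shelf: plywood board 170 (x) x 350 (y) mm, top 60 mm high, 50 mm gap beneath. Origin: on the bench under the board's centre; x points from the open front (edge at x = -85 mm) to the back panel (inner face x = +79 mm). 10 mm steel walls at y = -170, 0, +170 mm (x = -79 mm to back) form two bays 160 mm wide centred at y = -85 and +85 mm.
- rake: Flat rake, 0.16 kg. Origin: underside, centre of the grip block; x points to the blade, z up as it lies level on block and blade. Upright wooden block 70 (x) x 14 (y) x 45 (z) mm; flat steel shank 18 mm wide, from z = 18 to 23 mm, x = 30 to 183 mm; blade across its end at x = 185 mm: 70 mm wide (y), 4 mm thick, z = 0 to 23 mm.
- rake_blade (a point): Middle of the lower edge of the rake's blade, 185 mm along x from the rake's origin; axes as the rake's.
- lost_core: Dropped lock core with its key in, 93 mm long, 0.085 kg; under the shelf in either bay, any yaw. Origin: underside at mid length; y along it. Zinc body y = -2 to +36 mm, 16 mm wide, 14 mm high, then a 7 mm nose to y = +46 mm; flat key bow up to 24 mm wide from y = -46 to -20 mm. Grasp across the zinc body at y = +17 mm.
- centre_punch: Steel centre punch, 108 mm long, 9 mm thick, lying in the other bay under the shelf; origin on its underside at mid length, y along it. Leave alone.
- tray: Shallow aluminium tray, fixed, outside 208 (x) x 133 (y) mm; walls 4 mm thick, rim 23 mm above the bench; floor 4 mm thick, inside 200 x 125 mm. Origin on the bench under its centre. Cores lie in it along its y axis.
- tray_core: Lock core of the same kind that already lies in the tray, about along the tray's y axis, its place along the tray's x varies within 45 mm of the middle. Origin and axes as for lost_core. Leave alone.
- sleeve: Yellow tube, 34 mm diameter, 55 mm high, standing on the bench 80 to 110 mm in front of the shelf's front edge, about opposite the middle wall; origin centre of its underside. Leave standing.
- oil_can: Red oil can with spout, 66 x 84 x 166 mm, standing on the shelf board; origin centre of its underside. Leave alone.
- rivet_box: Pale low box of rivets, 152 x 107 x 65 mm, standing on the shelf board; origin centre of its underside. Leave alone.

How it is judged (in metres and radians):
On the way, in this order (a step that is already met when the one before it is completed fails the run):
1. the rake pulls or pushes the core while it is still under the shelf (contact force between lost_core and rake above 0.05 N and x of lost_core in the frame of riser above -0.085 m), for 0.1 s.
2. the core is out through the front, its middle at least 45 mm clear of the front edge, in front of the shelf (x of lost_core in the frame of riser below -0.13 m and height (world z) of lost_core below 0.02 m), for 0.2 s.
At the end, for the whole second after the job is handed in: The dropped core lies on the tray's floor (underside under 16 mm up, its middle at most 22 mm off in the tray's y), within 0.35 rad of the other core's direction; the rake lies level on the bench, blade and grip out from under the shelf; all at rest (x of lost_core in the frame of tray between -0.094 and 0.094 m and y of lost_core in the frame of tray between -0.022 and 0.022 m and z of lost_core in the frame of tray below 0.016 m and angle between the y axis of lost_core and the y axis of tray_core, either way round below 0.35 rad and linear speed of each of lost_core, rake below 0.02 m/s and height (world z) of rake below 0.008 m and angle between rake's own z axis and vertical below 0.1 rad and (x of rake_blade in the frame of riser below -0.088 m or x of rake_blade in the frame of riser above 0.12 m or y of rake_blade in the frame of riser below -0.2 m or y of rake_blade in the frame of riser above 0.2 m) and (x of rake in the frame of riser below -0.088 m or x of rake in the frame of riser above 0.12 m or y of rake in the frame of riser below -0.2 m or y of rake in the frame of riser above 0.2 m)); the robot touches nothing.
It fails at once if the fingers touch the core while its middle is still under the shelf (contact force between the fingers and lost_core above 0.1 N and x of lost_core in the frame of riser above -0.085 m).
It fails at once if the centre punch is shifted by more than 20 mm (distance of centre_punch from where it was at the start of the episode above 0.02 m).
It fails at once if the sleeve is shifted by more than 20 mm (distance of sleeve from where it was at the start of the episode above 0.02 m).
It fails at once if a thing on the shelf is shifted by more than 20 mm (distance of any of oil_can, rivet_box from where it was at the start of the episode above 0.02 m).
It fails at once if the core in the tray is shifted by more than 25 mm (distance of tray_core from where it was at the start of the episode above 0.025 m).
It also fails if it takes over 72 s, if anything falls off the work surface, if the arm or the gripper's body presses on something with over 40 N, if the wrist force passes 120 N, or if a joint passes its speed limit or range.

## Working session

There is one attempt and no reset: what is moved stays moved. The work goes in short steps, Python scripts to look and compute and a tool call to move; the robot and the scene stay as the last step left them, time stands still between calls to the robot, and variables do not carry over. Pictures are saved under pics/ and viewed, at most 14 in all, crops included, and the job is handed in when it is done.

Besides the shell and the picture viewer there is one more tool, called as name([rows], argument=value, ...), one row to a line, values as JSON. carry_out: Moves the arm, as the interface text tells. Its arguments: {"type":"object","properties":{"steps":{"type":"array"},"squeeze":{"type":"number"}},"required":["steps"]}

```bash
mkdir -p pics; ls; cat > h.py <<'E'
import numpy as np, cv2
from scipy.spatial.transform import Rotation as R
from rig import *
def proj(cam,P,m=None):
    m=m or camera_model(cam);V=np.array(m["view"]);K=np.array(m["K"])
    p=np.atleast_2d(P)@V[:3,:3].T+V[:3,3]; p=p*[1,-1,-1]; q=p@K.T
    return q[:,:2]/q[:,2:]
def back(cam,uv,z,m=None):
    m=m or camera_model(cam);V=np.array(m["view"]);K=np.array(m["K"])
    d=np.linalg.inv(K)@[uv[0],uv[1],1]; d=V[:3,:3].T@(d*[1,-1,-1]); c=-V[:3,:3].T@V[:3,3]
    return c+d*(z-c[2])/d[2]
def save(cam,name):
    im=get_image(cam); cv2.imwrite(f'pics/{name}.png',im[:,:,::-1]); return im
E
python3 - <<'E'
from h import *
np.set_printoptions(precision=1,suppress=True)
print(state(),tcp_to_tips)
a=save('scene','s0');b=save('side','d0');c=save('wrist','w0')
cv2.imwrite('pics/all.png',cv2.resize(np.vstack([a,b])[:,:,::-1],(480*1,600)))
for cam in('scene','side'):
    m=camera_model(cam);V=np.array(m['view']);print(cam,-V[:3,:3].T@V[:3,3],m)
    for n in ['riser','rake','rake_blade','lost_core','centre_punch','tray','tray_core','sleeve','oil_can','rivet_box']:
        r=spot_point(cam,n)[:2]; e=spot_in(cam,n)[:1]
        zz={'lost_core':0,'tray_core':4,'tray':0,'oil_can':60,'rivet_box':60}.get(n,0)
        for q in r: print(n,round(q['p'],2),np.array(q['position']),back(cam,q['position'],zz,m), [np.array(x['extent']) for x in e])
E
```

```text
pics
{'time_s': 0.0, 'qpos': array([-1.2,  0.2,  1.6,  0. ,  1.3, -0.1]), 'qd': array([ 0., -0.,  0.,  0., -0.,  0.]), 'joint_efforts': array([  0. , -39.7, -30.4,  -0. ,   0. ,  -0. ]), 'tcp_pos': array([ 268.1, -563.7,  251.9]), 'eef_rot': array([-3.1, -0.7,  0. ]), 'ft_force': array([ 0.3, -0.6,  0.1]), 'ft_torque': array([-0.1,  0. , -0. ]), 'finger_force': 0.0, 'width': 85.3861597155137} 22.0
scene [-289.  -516.3  570.8] {'K': array([[471.9,   0. , 322.4],
       [  0. , 471.9, 203.3],
       [  0. ,   0. ,   1. ]]), 'view': array([[   0.5,   -0.9,    0. , -322.1],
       [   0.4,    0.2,    0.9, -273.7],
       [  -0.8,   -0.4,    0.5, -705.1],
       [   0. ,    0. ,    0. ,    1. ]])}
riser 0.81 [243.2 207.3] [556.6 158.5   0. ] [array([166.5, 166. , 300.9, 249.6])]
rake 0.77 [328.2 255.1] [ 465.2 -132.8    0. ] [array([318. , 209.7, 388.3, 260.8])]
rake_blade 0.67 [371.8 217.1] [ 663.3 -151.6    0. ] []
tray 0.9 [435.  286.7] [ 465.3 -366.4    0. ] [array([374. , 252.2, 495.9, 317.2])]
tray_core 0.49 [429.5 282.8] [ 467.  -354.5    4. ] [array([424.2, 270.1, 436.8, 300.5])]

[... 1018 characters left out ...]
 166. ])]
centre_punch 0.51 [277.7 185.5] [471.3 139.9   0. ] [array([268.9, 179.3, 286.5, 185.6])]
tray 0.7 [274.4 301.5] [ 462.4 -363.5    0. ] [array([235. , 257.2, 319. , 345.7])]
tray_core 0.65 [275.9 297.2] [ 465.5 -355.8    4. ] [array([252.5, 284.1, 297.2, 302.2])]
tray_core 0.29 [303.  181.2] [544.1 151.3   4. ] [array([252.5, 284.1, 297.2, 302.2])]
sleeve 0.74 [304.7 209.8] [540.2  -9.1   0. ] [array([297.9, 190.9, 315.1, 213.1])]
sleeve 0.46 [276.8 184.1] [468.8 149.2   0. ] [array([297.9, 190.9, 315.1, 213.1])]
oil_can 0.62 [261.2 160.4] [427.7 185.9  60. ] [array([248.3, 114.5, 273. , 163.6])]
rivet_box 0.88 [330.5 156.2] [628.  192.8  60. ] [array([305.1, 136.7, 354.5, 167.6])]
```

View pics/s0.png

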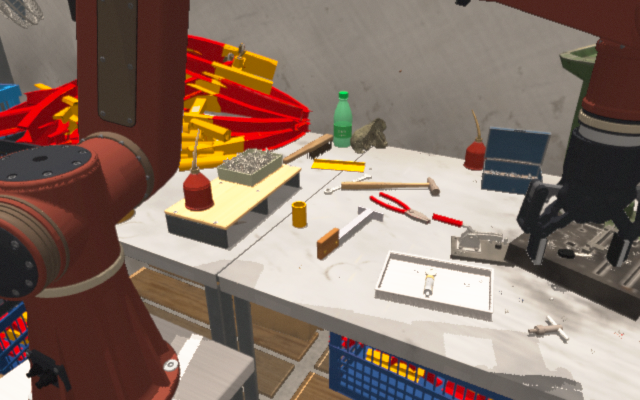

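View pics/d0.png

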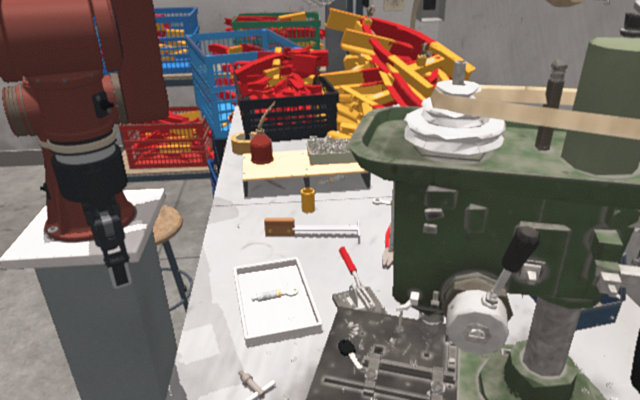

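```bash
python3 - <<'E'
import cv2
a=cv2.imread('pics/d0.png')[145:245,235:375];cv2.imwrite('pics/c1.png',cv2.resize(a,None,fx=5,fy=5,interpolation=cv2.INTER_CUBIC))
E
```

```text
(no output)
```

View pics/c1.png

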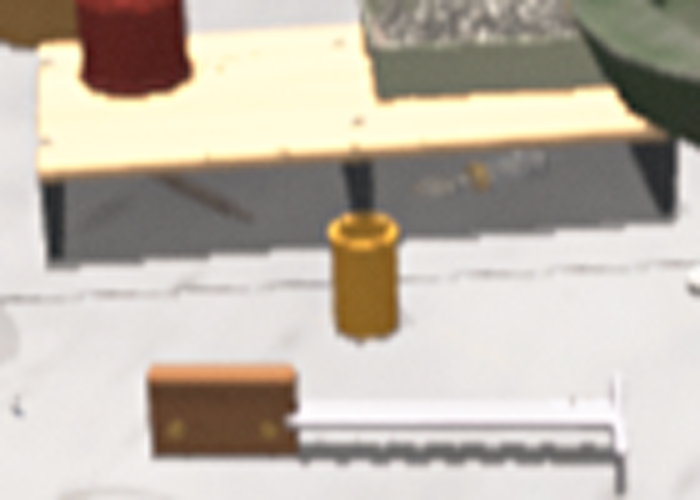

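```bash
cat > fit.py <<'E'
from h import *
from scipy.optimize import least_squares
np.set_printoptions(precision=2,suppress=True)
def cp(u,v): return np.array([(u+.5)/5-.5+235,(v+.5)/5-.5+145])
def fit(obs,x0):
    L=np.array([o[1] for o in obs],float)
    def f(p):
        c,s=np.cos(p[2]),np.sin(p[2])
        W=np.c_[p[0]+c*L[:,0]-s*L[:,1],p[1]+s*L[:,0]+c*L[:,1],L[:,2]]
        return np.concatenate([proj(o[0],W[i])[0]-o[2] for i,o in enumerate(obs)])
    r=least_squares(f,x0,x_scale=[100,100,1],loss='soft_l1'); return r.x,r.fun.reshape(-1,2)
E
python3 - <<'E'
from fit import *
s='side'
riser=[(s,(-85,175,60),cp(40,172)),(s,(-85,-175,60),cp(680,132)),(s,(-79,175,0),cp(48,265)),(s,(-79,-175,0),cp(675,215)),(s,(85,175,60),cp(40,45))]
p,r=fit(riser,[550,170,1.5]);print('riser',p,r)
rake=[(s,(-35,-7,0),cp(152,456)),(s,(-35,-7,45),cp(149,378)),(s,(-35,7,45),cp(149,365)),(s,(35,-7,45),cp(297,378)),(s,(35,7,45),cp(295,364)),(s,(35,-7,0),cp(297,454)),
 (s,(187,35,23),cp(617,372)),(s,(187,-35,0),cp(623,495))]
q,r=fit(rake,[475,-128,-.1]);print('rake',q,r)
for u in [(415,190),(550,155),(480,178)]: 
  w=back(s,cp(*u),5); d=w[:2]-p[:2];c,sn=np.cos(p[2]),np.sin(p[2]);print('core',w,'in riser',c*d[0]+sn*d[1],-sn*d[0]+c*d[1])
c,sn=np.cos(p[2]),np.sin(p[2])
P=lambda p,L:[p[0]+np.cos(p[2])*L[0]-np.sin(p[2])*L[1],p[1]+np.sin(p[2])*L[0]+np.cos(p[2])*L[1],L[2]]
print('scene check rake',proj('scene',[P(q,l) for l in [(-35,-7,0),(-35,-7,45),(187,-35,23),(187,35,23)]]))
print('scene check riser',proj('scene',[P(p,l) for l in [(-85,175,60),(-85,-175,60),(85,-175,60)]]))
a=cv2.imread('pics/s0.png')[140:300,160:400];cv2.imwrite('pics/c2.png',cv2.resize(a,None,fx=3.3,fy=3.3,interpolation=cv2.INTER_CUBIC))
E
```

```text
riser [550.31 164.33   1.62] [[-0.67 -0.36]
 [ 0.62 -1.47]
 [-0.24 -0.04]
 [ 0.43  0.52]
 [-0.12  0.3 ]]
rake [ 475.13 -123.21   -0.11] [[-0.19  0.58]
 [-0.94 -0.22]
 [-0.14 -0.67]
 [-0.42 -0.16]
 [ 0.46 -0.42]
 [ 0.37  1.07]
 [ 0.48  0.12]
 [ 0.22 -0.34]]
core [584.98 135.47   5.  ] in riser -30.53596964688373 -33.19809762163667
core [667.18 172.63   5.  ] in riser 2.5159175202371697 -117.13612337481611
core [623.35 146.76   5.  ] in riser -21.159989700938596 -72.08718623555161
scene check rake [[319.88 260.3 ]
 [319.85 242.27]
 [381.85 212.54]
 [356.76 204.83]]
scene check riser [[224.89 226.34]
 [300.54 167.11]
 [247.64 157.06]]
```

View pics/c2.png

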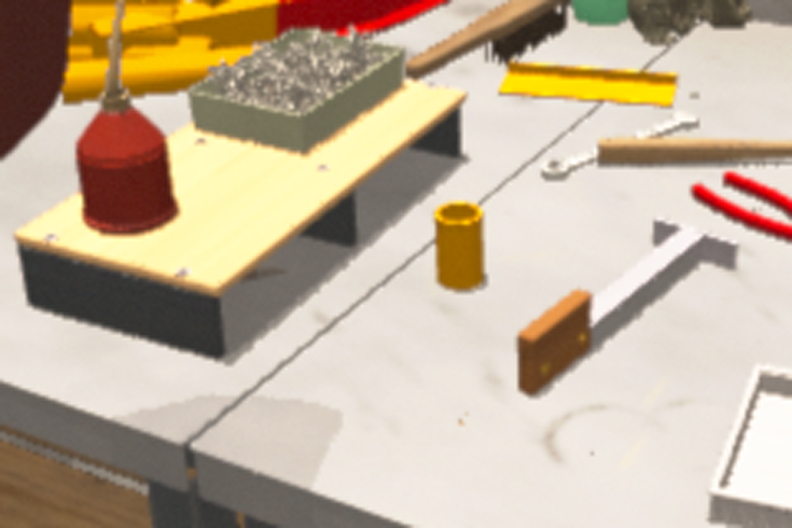

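```bash
python3 - <<'E'
from fit import *
s='side';t='scene'
def c2(u,v): return np.array([(u+.5)/3.3-.5+160,(v+.5)/3.3-.5+140])
riser=[(s,(-85,175,60),cp(40,172)),(s,(-85,-175,60),cp(680,135)),(s,(-79,175,0),cp(48,265)),(s,(-79,-175,0),cp(675,215)),(s,(85,175,60),cp(40,45)),
 (t,(-85,175,60),c2(219,288)),(t,(-85,-175,60),c2(466,97)),(t,(85,175,60),c2(17,238)),(t,(-79,175,0),c2(226,358)),(t,(-79,-175,0),c2(462,158))]
p,r=fit(riser,[550,170,1.5]);print('riser',p,r)
rake=[(s,(-35,-7,0),cp(152,456)),(s,(-35,-7,45),cp(149,378)),(s,(-35,7,45),cp(149,365)),(s,(35,-7,45),cp(297,378)),(s,(35,7,45),cp(295,364)),(s,(35,-7,0),cp(297,454)),
 (s,(187,35,23),cp(617,372)),(s,(187,-35,0),cp(623,495)),(t,(-35,-7,0),c2(530,393)),(t,(-35,7,45),c2(518,338)),(t,(35,7,45),c2(582,290)),(t,(187,35,23),c2(654,220)),(t,(187,-35,23),c2(737,242)),(t,(35,-7,0),c2(592,348))]
q,r=fit(rake,[475,-128,-.1]);print('rake',q,r)
tray=[(s,l,u) for l,u in zip([(104,66.5,23),(104,-66.5,23),(-104,-66.5,23),(-104,66.5,23)],[(235,265),(299,258),(321,329),(243,345)])]
k,r=fit(tray,[465,-365,1.5]);print('tray',k,r)
for c,u,z in [('side',(304.7,209.8),0),('scene',(298.9,224.7),0),('side',(343,249),8),('side',(350,268),8),('side',(376,295),8),('scene',(369,199),8),('scene',(430,220),8)]: print(c,u,back(c,u,z))
w=state();M=R.from_rotvec(w['eef_rot']).as_matrix();print(M,w['qpos'])
for uu in [(252.5,292),(297,294)]: print('tc',back(s,uu,10))
E
```

```text
riser [550.18 161.23   1.63] [[-0.58  0.32]
 [ 0.87 -1.78]
 [-0.16  0.67]
 [ 0.67  0.83]
 [-0.41  0.87]
 [ 0.6  -0.21]
 [ 0.36 -1.85]
 [-1.03 -1.1 ]
 [-1.25  1.63]
 [ 0.08 -0.86]]
rake [ 475.22 -125.66   -0.11] [[-0.18  1.13]
 [-0.92  0.31]
 [-0.11 -0.16]
 [-0.35  0.38]
 [ 0.53  0.11]
 [ 0.44  1.63]
 [ 0.68  0.67]
 [ 0.41  0.28]
 [ 0.65  1.85]
 [-1.27 -1.58]
 [-2.27 -1.14]
 [-0.1  -1.27]
 [-0.11 -0.21]
 [-0.26  0.58]]
tray [ 463.5  -377.43    1.71] [[ 0.11  4.72]
 [ 0.02  2.63]
 [-0.46 -0.25]
 [ 0.32 -3.08]]
side (304.7, 209.8) [540.23  -9.08   0.  ]
scene (298.9, 224.7) [547.32 -11.78   0.  ]
side (343, 249) [ 615.12 -210.08    8.  ]
side (350, 268) [ 621.03 -281.93    8.  ]
side (376, 295) [ 659.27 -374.02    8.  ]
scene (369, 199) [ 735.67 -113.31    8.  ]
scene (430, 220) [ 702.29 -285.72    8.  ]
[[ 0.9   0.43  0.  ]
 [ 0.43 -0.9  -0.  ]
 [-0.    0.   -1.  ]] [-1.24  0.22  1.61 -0.    1.31 -0.11]
tc [ 420.18 -342.68   10.  ]
tc [ 506.79 -357.72   10.  ]
```

```bash
cat >> h.py <<'E'
def tri(obs):
    A=[];b=[]
    for cam,uv in obs:
        p0=back(cam,uv,0);p1=back(cam,uv,100);d=(p1-p0)/np.linalg.norm(p1-p0);Q=np.eye(3)-np.outer(d,d);A.append(Q);b.append(Q@p0)
    return np.linalg.lstsq(np.vstack(A),np.hstack(b),rcond=None)[0]
def go(x,y,z,yaw):
    "print turn/shift for tool-down pose with tool x at yaw"
    s=state();M=R.from_rotvec(s['eef_rot'])
    T=R.from_matrix(np.array([[np.cos(yaw),np.sin(yaw),0],[np.sin(yaw),-np.cos(yaw),0],[0,0,-1]]))
    d=M.inv().apply(np.array([x,y,z])-s['tcp_pos'])/1000
    print('turn',(M.inv()*T).as_rotvec(degrees=True).round(2),'shift',d.round(4),'tcp',s['tcp_pos'].round(1),'t',s['time_s'])
E
python3 - <<'E'
from h import *
print(tri([('side',(343,249)),('scene',(434,216))]),tri([('side',(355,270)),('scene',(462,224))]))
go(485,-127,150,-0.11)
E
```

```text
[ 601.20318281 -316.07979018   78.62232836] [ 616.6105444  -373.13226223   67.48965806]
turn [ 0.   -0.   31.73] shift [ 0.3835 -0.3021  0.1033] tcp [ 268.4 -564.5  253.3] t 2.15
```

carry_out([
  [[0, 0, 8], [0.04, -0.03, 0.0], 0.06],
  [[0, 0, 16], [0.085, -0.065, 0.0], 0.06],
  [[0, 0, 24], [0.13, -0.1, 0.0], 0.06],
  [[0, 0, 31.7], [0.17, -0.134, 0.0], 0.06],
  [[0, 0, 31.7], [0.21, -0.166, 0.02], 0.06],
  [[0, 0, 31.7], [0.25, -0.197, 0.04], 0.06],
  [[0, 0, 31.7], [0.29, -0.228, 0.06], 0.06],
  [[0, 0, 31.7], [0.33, -0.26, 0.08], 0.06],
  [[0, 0, 31.7], [0.36, -0.284, 0.095], 0.06],
  [[0, 0, 31.7], [0.3835, -0.302, 0.103], 0.06],
  [[0, 0, 31.7], [0.3835, -0.302, 0.103], 0.06],
  [[0, 0, 31.7], [0.3835, -0.302, 0.103], 0.06],
])

```text
time_s: 3.35
tcp_pos: [485.0, -125.7, 149.7]
eef_rot: [-3.137, 0.166, 0.002]
ft_force: [-0.4, -1.0, 0.3]
width: 59.6
finger_force: 0.0
```

```bash
python3 - <<'E'
from h import *
s=state();print(s['qpos'].round(3))
m=camera_model('wrist');im=save('wrist','w1')
V=np.array(m['view']);print(-V[:3,:3].T@V[:3,3])
for n in ['rake','rake_blade','sleeve','tray_core','tray']:
    print(n,[(round(q['p'],2),np.round(q['position']),back('wrist',q['position'],0,m).round(1)) for q in spot_point('wrist',n)[:2]])
pts=[[475.2+np.cos(-.11)*a-np.sin(-.11)*b,-125.7+np.sin(-.11)*a+np.cos(-.11)*b,c] for a,b,c in [(-35,-7,45),(-35,7,45),(35,7,45),(35,-7,45),(187,35,23),(187,-35,23)]]
print(proj('wrist',pts,m).round())
go(485,-127,32,-0.11)
E
```

```text
[-0.394  0.072  1.987 -0.     1.085  1.283]
[ 563.16957289 -134.5873484   269.02594752]
rake [(0.65, array([326., 203.]), array([ 470.6, -129.4,    0. ])), (0.52, array([194., 139.]), array([547.6, -11.7,   0. ]))]
rake_blade []
sleeve [(0.64, array([196., 137.]), array([549.1, -13.6,   0. ]))]
tray_core [(0.55, array([554., 187.]), array([ 463.1, -357.3,    0. ]))]
tray [(0.97, array([564., 190.]), array([ 459.6, -367.2,   -0. ])), (0.68, array([321., 202.]), array([ 472.9, -124.2,    0. ]))]
[[330. 252.]
 [314. 252.]
 [314. 176.]
 [331. 176.]
 [275. -35.]
 [371. -34.]]
turn [ 0.04 -0.08 -0.1 ] shift [-0.0005 -0.0016  0.1191] tcp [ 485.1 -128.6  151.1] t 3.65
```

View pics/w1.png

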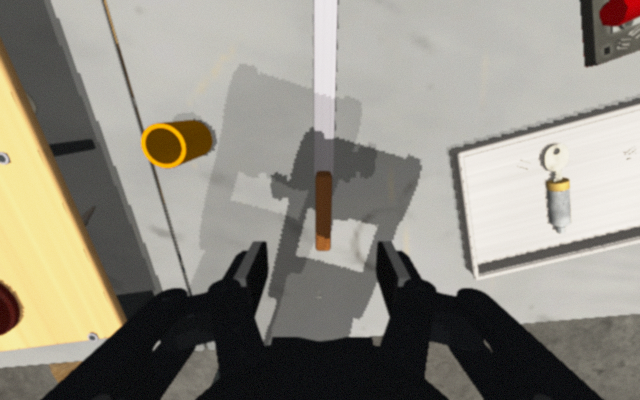

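carry_out([
  [[0, 0, 0], [0, -0.001, 0.04], 0.06],
  [[0, 0, 0], [0, -0.001, 0.08], 0.06],
  [[0, 0, 0], [0, -0.001, 0.105], 0.06],
  [[0, 0, 0], [0, -0.001, 0.119], 0.06],
  [[0, 0, 0], [0, -0.001, 0.119], 0.06],
  [[0, 0, 0], [0, -0.001, 0.119], 0.0],
  [[0, 0, 0], [0, -0.001, 0.119], 0.0],
  [[0, 0, 0], [0, -0.001, 0.119], 0.0],
  [[0, 0, 0], [0, -0.001, 0.119], 0.0],
  [[0, 0, 0], [0, -0.001, 0.119], 0.0],
  [[0, 0, 0], [0, -0.001, 0.119], 0.0],
], squeeze=90)

```text
time_s: 4.75
tcp_pos: [486.8, -126.8, 33.1]
eef_rot: [3.136, -0.172, 0.005]
ft_force: [-1.8, -0.6, 7.1]
width: 12.9
finger_force: 88.6
```

carry_out([
  [[0, 0, 0], [0, 0, -0.02], 0.0],
  [[0, 0, 0], [0, 0, -0.05], 0.0],
  [[0, 0, 0], [0, 0, -0.08], 0.0],
  [[0, 0, 0], [0, 0, -0.08], 0.0],
])

```text
time_s: 5.15
tcp_pos: [488.4, -127.2, 115.6]
eef_rot: [3.134, -0.171, 0.013]
ft_force: [1.4, -0.0, -1.8]
width: 12.7
finger_force: 87.7
```

```bash
python3 - <<'E'
from h import *
s=state();print(s['qpos'].round(3),s['width'],s['ft_force'],s['ft_torque'])
rx,ry,ryaw=550.2,161.2,1.63
def W(a,b): return rx+np.cos(ryaw)*a-np.sin(ryaw)*b, ry+np.sin(ryaw)*a+np.cos(ryaw)*b
print('front',W(-85,-88), 'pre grip',W(-90-175-25,-88),'in',W(40-175,-88))
x,y=W(-290,-88);go(x,y,112,1.63)
m=camera_model('side');get_image('side')
print([(round(q['p'],2),np.round(q['position']),) for q in spot_point('side','rake_blade')[:2]+spot_point('side','rake')[:1]])
c=s['tcp_pos'];print(proj('side',[[c[0]+175,c[1]-19,80]]),c)
E
```

```text
[-0.394  0.125  2.004  0.     1.004  1.286] 12.71263597725884 [ 1.44376346 -0.01683303 -1.83640237] [-0.00447397  0.11799575 -0.03011737]
front (np.float64(643.0751947109343), np.float64(81.55580242474626)) pre grip (np.float64(655.2048589223347), np.float64(-123.08503232266841)) in (np.float64(646.0336493966417), np.float64(31.643403705864646))
turn [  0.54  -0.24 -99.64] shift [ 0.1653 -0.0223  0.005 ] tcp [ 488.4 -127.2  115.6] t 5.15
[(0.62, array([360., 201.])), (0.86, array([282., 208.]))]
[[360.76442417 205.76443111]] [ 488.3822417  -127.2338507   115.62193731]
```

carry_out([
  [[0, 0, -8.3], [0.014, -0.002, 0.0], 0.0],
  [[0, 0, -16.6], [0.028, -0.004, 0.0], 0.0],
  [[0, 0, -24.9], [0.042, -0.006, 0.0], 0.0],
  [[0, 0, -33.2], [0.056, -0.008, 0.0], 0.0],
  [[0, 0, -41.5], [0.07, -0.01, 0.0], 0.0],
  [[0, 0, -49.8], [0.084, -0.012, 0.0], 0.0],
  [[0, 0, -58.1], [0.098, -0.014, 0.0], 0.0],
  [[0, 0, -66.4], [0.112, -0.016, 0.0], 0.0],
  [[0, 0, -74.7], [0.126, -0.018, 0.0], 0.0],
  [[0, 0, -83], [0.14, -0.02, 0.0], 0.0],
  [[0, 0, -91.3], [0.154, -0.022, 0.0], 0.0],
  [[0, 0, -99.6], [0.165, -0.022, 0.0], 0.0],
])

```text
time_s: 6.5
tcp_pos: [650.5, -121.6, 107.9]
eef_rot: [-2.146, -2.289, 0.003]
ft_force: [-0.5, 0.4, -1.6]
width: 13.0
finger_force: 87.8
```

carry_out([
  [[0, 0, 0], [0, 0, 0], 0.0],
  [[0, 0, 0], [0, 0, 0.03], 0.0],
  [[0, 0, 0], [0, 0, 0.055], 0.0],
  [[0, 0, 0], [0, 0, 0.055], 0.0],
  [[0, 0, 0], [0, 0, 0.055], 0.0],
])

```text
time_s: 7.0
tcp_pos: [649.7, -121.7, 54.4]
eef_rot: [-2.155, -2.28, 0.003]
ft_force: [0.5, -1.0, -1.1]
width: 13.1
finger_force: 87.9
```

```bash
python3 - <<'E'
from h import *
s=state();print(s['qpos'].round(3),s['tcp_pos'],s['eef_rot'])
a=save('scene','s2')[170:270,270:400];b=save('side','d2')[145:245,275:405]
cv2.imwrite('pics/c3.png',cv2.resize(np.hstack([a,b])[:,:,::-1],None,fx=3,fy=3,interpolation=cv2.INTER_CUBIC))
c=s['tcp_pos'];z0=c[2]-32.5
L=[(-45,0,22.5),(175,35,z0),(175,-35,z0),(175,35,z0+23),(175,-35,z0+23)]
x=np.array([-.0592,.998]);y=np.array([-.998,-.0592])
P=[[*(c[:2]+x*l[0]+y*l[1]),l[2]] for l in L];print(z0)
for k,o in(('scene',(270,170)),('side',(275,145))): print(k,((proj(k,P)-o)*3+[390*(k=='side'),0]).round())
for k in('scene','side'): print([(round(q['p'],2),np.round(q['position']),back(k,q['position'],z0)) for q in spot_point(k,'rake_blade')[:1]])
go(646,31.6,53.5,1.63)
E
```

```text
[-0.291  0.512  1.631 -0.     1.003 -0.348] [ 649.67205058 -121.74610973   54.40993859] [-2.15541247 -2.28036811  0.00310281]
21.909938593191526
scene [[319. 127.]
 [ 56.  94.]
 [ 94.  60.]
 [ 55.  69.]
 [ 93.  36.]]
side [[635. 262.]
 [546. 136.]
 [623. 130.]
 [546. 113.]
 [624. 107.]]
[(0.86, array([299., 194.]), array([652.34773714,  49.16990473,  21.90993859]))]
[(0.6, array([341., 188.]), array([643.66022355,  61.11526165,  21.90993859]))]
turn [ 0.18  0.07 -0.1 ] shift [0.1544 0.0019 0.0046] tcp [ 652.9 -122.7   58.3] t 7.2
```

View pics/c3.png

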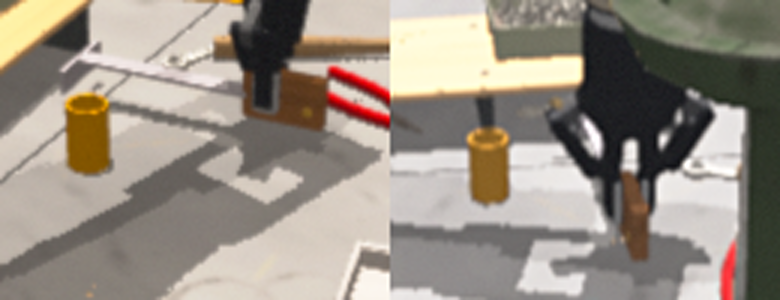

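carry_out([
  [[0, 0, 0], [0, 0, 0.005], 0.0],
  [[0, 0, 0], [0, 0, 0.005], 0.0],
  [[0, 0, 0], [0.02, 0.0, 0.005], 0.0],
  [[0, 0, 0], [0.04, 0.0, 0.005], 0.0],
  [[0, 0, 0], [0.055, 0.0, 0.005], 0.0],
  [[0, 0, 0], [0.07, 0.0, 0.005], 0.0],
  [[0, 0, 0], [0.085, 0.0, 0.005], 0.0],
  [[0, 0, 0], [0.1, 0.0, 0.005], 0.0],
  [[0, 0, 0], [0.115, 0.001, 0.005], 0.0],
  [[0, 0, 0], [0.13, 0.001, 0.005], 0.0],
  [[0, 0, 0], [0.14, 0.001, 0.005], 0.0],
  [[0, 0, 0], [0.149, 0.001, 0.005], 0.0],
])

```text
time_s: 8.4
tcp_pos: [643.9, 27.6, 51.3]
eef_rot: [2.155, 2.285, -0.0]
ft_force: [-0.0, -0.2, -2.8]
width: 12.7
finger_force: 87.9
```

```bash
python3 - <<'E'
from h import *
Z=[]
for i in range(6): get_image('side');s=state();Z.append(s['tcp_pos'])
print(np.mean(Z,0),np.std(Z,0),s['ft_force'],s['ft_torque'])
a=save('side','d3')[130:230,275:405]
cv2.imwrite('pics/c4.png',cv2.resize(a[:,:,::-1],None,fx=5,fy=5,interpolation=cv2.INTER_CUBIC))
print([(round(q['p'],2),np.round(q['position']),back('side',q['position'],0)) for q in spot_point('side','lost_core')[:2]])
E
```

```text
[643.89287977  27.02432286  51.26259397] [0.13200439 0.98322585 0.04310484] [ 0.59136973  0.06880965 -1.67288875] [-0.16883045 -0.00965483 -0.01000089]
[(0.53, array([330., 181.]), array([623.40527731, 150.44172743,   0.        ]))]
```

View pics/c4.png

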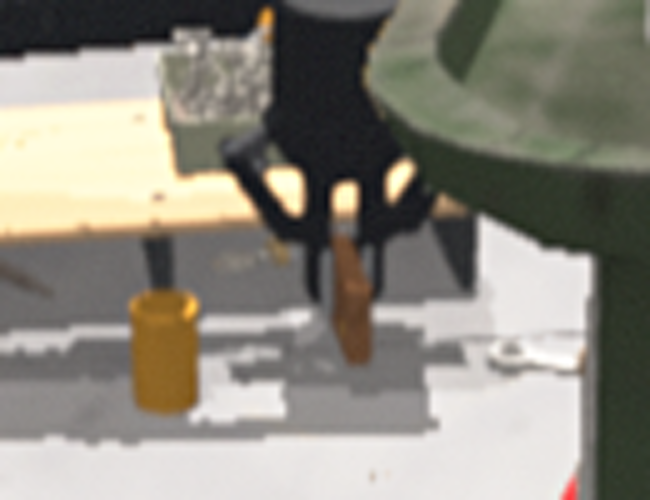

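carry_out([
  [[0, 0, 0], [0, 0, 0.01], 0.0],
  [[0, 0, 0], [0, 0, 0.0185], 0.0],
  [[0, 0, 0], [0, 0, 0.0195], 0.0],
  [[0, 0, 0], [-0.008, 0, 0.0195], 0.0],
  [[0, 0, 0], [-0.016, 0, 0.0195], 0.0],
  [[0, 0, 0], [-0.024, 0.0, 0.0195], 0.0],
  [[0, 0, 0], [-0.032, 0.0, 0.0195], 0.0],
  [[0, 0, 0], [-0.04, 0.0, 0.0195], 0.0],
  [[0, 0, 0], [-0.048, 0.0, 0.0195], 0.0],
  [[0, 0, 0], [-0.056, 0.002, 0.0195], 0.0],
  [[0, 0, 0], [-0.064, 0.004, 0.0195], 0.0],
  [[0, 0, 0], [-0.072, 0.006, 0.0195], 0.0],
])

```text
time_s: 10.0
tcp_pos: [655.3, -43.3, 33.2]
eef_rot: [-2.156, -2.283, -0.006]
ft_force: [-1.6, 5.4, 6.1]
width: 12.8
finger_force: 89.3
```

```bash
python3 - <<'E'
from h import *
s=state();print(s['tcp_pos'],s['ft_force'],s['ft_torque'])
a=save('side','d4')[130:230,275:405]
cv2.imwrite('pics/c5.png',cv2.resize(a[:,:,::-1],None,fx=5,fy=5,interpolation=cv2.INTER_CUBIC))
print([(round(q['p'],2),np.round(q['position']),back('side',q['position'],0)) for q in spot_point('side','lost_core')[:2]])
E
```

```text
[655.27227294 -43.28145999  33.20266993] [-1.56988034  5.37079338  6.10974255] [0.8179185  0.20924886 0.06443981]
[(0.56, array([333., 187.]), array([627.51169955, 115.137317  ,   0.        ]))]
```

View pics/c5.png

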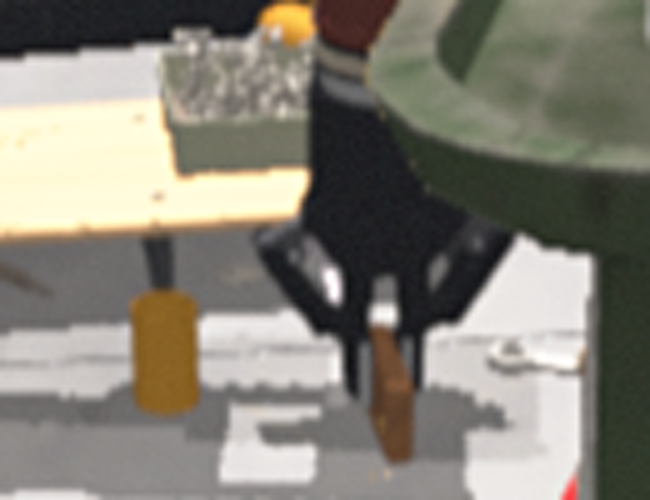

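carry_out([
  [[0, 0, 0], [-0.01, 0.0, 0.0], 0.0],
  [[0, 0, 0], [-0.02, 0, 0], 0.0],
  [[0, 0, 0], [-0.03, 0, 0], 0.0],
  [[0, 0, 0], [-0.04, 0, 0], 0.0],
  [[0, 0, 0], [-0.05, 0, 0], 0.0],
  [[0, 0, 0], [-0.06, 0, 0], 0.0],
  [[0, 0, 0], [-0.07, 0, 0], 0.0],
  [[0, 0, 0], [-0.08, 0, 0], 0.0],
  [[0, 0, 0], [-0.09, 0, 0], 0.0],
  [[0, 0, 0], [-0.1, 0, 0], 0.0],
  [[0, 0, 0], [-0.11, 0, 0], 0.0],
  [[0, 0, 0], [-0.12, 0, 0], 0.0],
])

```text
time_s: 11.3
tcp_pos: [662.4, -163.2, 33.2]
eef_rot: [-2.156, -2.284, -0.006]
ft_force: [-0.9, 5.6, 7.9]
width: 12.4
finger_force: 89.3
```

```bash
python3 - <<'E'
from h import *
s=state();print(s['tcp_pos'],s['ft_force'],s['ft_torque'])
a=save('side','d5')[150:270,275:405];save('scene','s5');b=cv2.imread('pics/s5.png')[150:270,270:400,::-1]
cv2.imwrite('pics/c6.png',cv2.resize(np.hstack([a,b])[:,:,::-1],None,fx=3,fy=3,interpolation=cv2.INTER_CUBIC))
for k in('side','scene'): print([(round(q['p'],2),np.round(q['position']),back(k,q['position'],0)) for q in spot_point(k,'lost_core')[:2]])
E
```

```text
[ 662.44696912 -163.22625139   33.19221938] [-0.88459112  5.62129644  7.914391  ] [ 0.84418503  0.06163096 -0.02094265]
[]
[(0.52, array([318., 206.]), array([653.3839698,  -6.5451696,   0.       ]))]
```

View pics/c6.png

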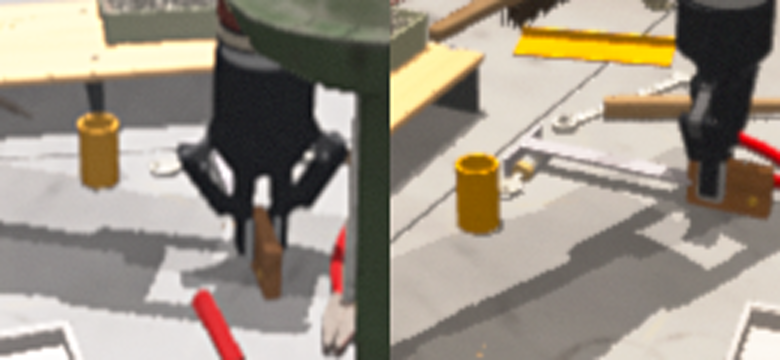

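carry_out([
  [[0, 0, 0], [0, 0, -0.02], 0.0],
  [[0, 0, 0], [0, 0, -0.05], 0.0],
  [[0, 0, 0], [0, 0, -0.09], 0.0],
  [[0, 0, 0], [0, 0, -0.1], 0.0],
  [[0, 0, 0], [0, 0, -0.1], 0.0],
])

```text
time_s: 12.0
tcp_pos: [662.7, -165.5, 133.8]
eef_rot: [2.153, 2.282, 0.003]
ft_force: [0.3, 0.8, -1.5]
width: 13.0
finger_force: 88.1
```

```bash
python3 - <<'E'
from h import *
save('scene','s6');save('side','d6')
for k in('side','scene'): print([(round(q['p'],2),np.round(q['position']),back(k,q['position'],0)) for q in spot_point(k,'lost_core')[:2]])
print(state()['ft_force'])
go(485,-127,133,-0.11)
E
```

```text
[(0.43, array([342., 207.]), array([637.90092379,  -4.96911307,   0.        ]))]
[(0.71, array([316., 210.]), array([634.03756611, -12.64571396,   0.        ])), (0.28, array([246., 210.]), array([545.55874796, 142.97611281,   0.        ]))]
[-0.31202967  0.55395646 -1.44491899]
turn [-0.33  0.17 99.63] shift [ 0.0471 -0.1716 -0.0037] tcp [ 659.  -164.1  128.3] t 12.2
```

carry_out([
  [[0, 0, 8.3], [0.004, -0.014, 0.0], 0.0],
  [[0, 0, 16.6], [0.008, -0.028, 0.0], 0.0],
  [[0, 0, 24.9], [0.012, -0.042, 0.0], 0.0],
  [[0, 0, 33.2], [0.016, -0.056, 0.0], 0.0],
  [[0, 0, 41.5], [0.02, -0.07, 0.0], 0.0],
  [[0, 0, 49.8], [0.024, -0.085, 0.0], 0.0],
  [[0, 0, 58.1], [0.028, -0.1, 0.0], 0.0],
  [[0, 0, 66.4], [0.032, -0.115, 0.0], 0.0],
  [[0, 0, 74.7], [0.036, -0.13, 0.0], 0.0],
  [[0, 0, 83], [0.04, -0.145, 0.0], 0.0],
  [[0, 0, 91.3], [0.044, -0.16, 0.0], 0.0],
  [[0, 0, 99.6], [0.047, -0.172, 0.0], 0.0],
])

```text
time_s: 13.4
tcp_pos: [484.0, -126.7, 129.4]
eef_rot: [-3.134, 0.181, 0.008]
ft_force: [0.5, 0.4, -1.6]
width: 13.2
finger_force: 87.9
```

carry_out([
  [[0, 0, 0], [0, 0, 0.0], 0.0],
  [[0, 0, 0], [0, 0, 0.04], 0.0],
  [[0, 0, 0], [0, 0, 0.08], 0.0],
  [[0, 0, 0], [0, 0, 0.095], 0.0],
  [[0, 0, 0], [0, 0, 0.1], 0.0],
  [[0, 0, 0], [0, 0, 0.1], 0.0],
])

```text
time_s: 14.0
tcp_pos: [484.5, -127.1, 32.7]
eef_rot: [-3.135, 0.166, 0.015]
ft_force: [-12.0, 3.6, 22.0]
width: 12.8
finger_force: 93.0
```

```bash
python3 - <<'E'
from h import *
s=state();print(s['tcp_pos'],s['eef_rot'],s['ft_force'],s['ft_torque'])
E
```

```text
[ 484.47905752 -127.09568476   32.66941706] [-3.13466281  0.16580361  0.01452333] [-11.97289617   3.62754932  22.01645764] [ 0.38434331  1.9977164  -0.10432809]
```

carry_out([
  [[0, 0, 0], [0, 0, -0.002], 0.0],
  [[0, 0, 0], [0, 0, -0.002], 0.03],
  [[0, 0, 0], [0, 0, -0.002], 0.05],
  [[0, 0, 0], [0, 0, -0.002], 0.06],
  [[0, 0, 0], [0, 0, -0.002], 0.06],
  [[0, 0, 0], [0, 0, -0.03], 0.06],
  [[0, 0, 0], [0, 0, -0.06], 0.06],
  [[0, 0, 0], [0, 0, -0.1], 0.06],
  [[0, 0, 0], [0, 0, -0.14], 0.06],
  [[0, 0, 0], [0, 0, -0.18], 0.06],
  [[0, 0, 0], [0, 0, -0.18], 0.06],
])

```text
time_s: 15.1
tcp_pos: [491.1, -129.5, 219.1]
eef_rot: [3.132, -0.171, 0.021]
ft_force: [0.9, 0.1, 1.1]
width: 59.9
finger_force: 0.0
```

```bash
python3 - <<'E'
from h import *
s=state();print(s['width'])
m=camera_model('wrist');save('wrist','w7')
print([(n,round(q['p'],2),np.round(q['position']),back('wrist',q['position'],0,m)) for n in('rake','rake_blade','tray','tray_core','sleeve') for q in spot_point('wrist',n)[:1]])
save('side','d7')
print([(n,round(q['p'],2),np.round(q['position']),back('side',q['position'],0)) for n in('rake','rake_blade','sleeve','tray','tray_core','lost_core') for q in spot_point('side',n)[:2]])
go(600,-20,230,1.6)
E
```

```text
59.855464519638936
[('rake', 0.76, array([320., 191.]), array([ 472.91088726, -127.27791069,    0.        ])), ('rake_blade', 0.88, array([321.,  23.]), array([ 657.64149147, -148.68383374,    0.        ])), ('tray', 0.73, array([511., 181.]), array([ 459.15305072, -365.52577681,    0.        ])), ('tray_core', 0.78, array([503., 180.]), array([ 462.27757021, -355.89561684,    0.        ])), ('sleeve', 0.8, array([216., 142.]), array([547.23993608, -10.72607098,   0.        ]))]
[('rake', 0.83, array([281., 236.]), array([ 477.02143492, -127.27283089,    0.        ])), ('rake', 0.64, array([276., 299.]), array([ 465.67955111, -356.97502139,    0.        ])), ('rake_blade', 0.74, array([356., 232.]), array([ 655.22294236, -129.14336157,    0.        ])), ('rake_blade', 0.67, array([306., 210.]), array([544.40013043, -13.23389696,   0.        ])), ('sleeve', 0.55, array([305., 208.]), array([540.39767658,  -1.12366874,   0.        ])), ('tray', 0.6, array([275., 300.]), array([ 463.73424387, -360.6565529 ,    0.        ])), ('tray_core', 0.83, array([276., 296.]), array([ 466.29264474, -345.83637422,    0.        ])), ('lost_core', 0.49, array([342., 209.]), array([635.78038201, -15.95857811,   0.        ]))]
turn [-5.000e-02  2.000e-02 -9.794e+01] shift [ 0.1011 -0.1195 -0.0187] tcp [ 486.5 -127.7  211.4] t 15.75
```

View pics/w7.png

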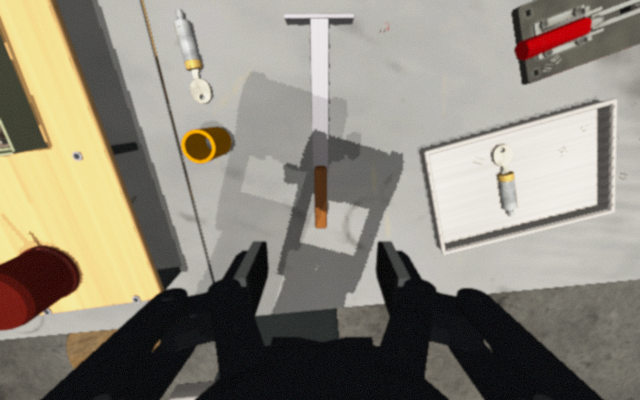

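```bash
python3 - <<'E'
from fit import *
m=camera_model('wrist');B=lambda u,z:back('wrist',u,z,m)
n,k,b=B((180,12),7),B((202,102),2),B((190,43),8)
print('core',n,k,np.linalg.norm(n-k),'body',b,'yaw',np.arctan2(*(n-k)[[1,0]]))
u=(n-k)[:2];u/=np.linalg.norm(u);print('grasp from key end+63',k[:2]+63*u,'from nose-29',n[:2]-29*u, 'spot',b[:2]-k[:2])
n,k=B((512,216),11),B((500,144),6);print('traycore',n,k,np.linalg.norm(n-k),'mid',(n+k)/2,'yaw',np.arctan2(*(k-n)[[1,0]]))
# tray rim corners, all z=23
C=[B(c,23) for c in [(422,149),(614,102),(615,211),(443,254)]];print('tray',np.array(C),np.mean(C,0))
c=np.array(C);print(np.linalg.norm(c-np.roll(c,-1,0),axis=1))
print('vise',B((515,80),30),B((515,45),70))
s=state();print(s['tcp_pos'])
E
```

```text
core [670.69  -5.69   7.  ] [584.95  -5.22   2.  ] 85.88703162069616 body [642.24  -9.07   8.  ] yaw -0.005440719378062019
grasp from key end+63 [647.95  -5.56] from nose-29 [641.69  -5.53] spot [57.29 -3.85]
traycore [ 413.39 -354.9    11.  ] [ 502.69 -335.99    6.  ] 91.41473438319142 mid [ 458.04 -345.44    8.5 ] yaw 0.20862072976054916
tray [[ 509.73 -241.23   23.  ]
 [ 536.91 -439.84   23.  ]
 [ 412.3  -466.14   23.  ]
 [ 377.17 -266.95   23.  ]] [ 459.03 -353.54   23.  ]
[200.47 127.36 202.26 135.03]
vise [ 569.58 -330.8    30.  ] [ 596.35 -302.29   70.  ]
[ 486.48 -127.72  211.37]
```

```bash
python3 - <<'E'
from h import *
go(643,-6,130,0.0)
E
```

```text
turn [-0.02  0.04 -6.27] shift [ 0.1424 -0.1381  0.0813] tcp [ 486.5 -127.7  211.4] t 15.75
```

carry_out([
  [[0, 0, -6.3], [0.03, -0.03, 0.0], 0.06],
  [[0, 0, -6.3], [0.06, -0.06, 0.0], 0.06],
  [[0, 0, -6.3], [0.09, -0.09, 0.02], 0.06],
  [[0, 0, -6.3], [0.12, -0.12, 0.05], 0.06],
  [[0, 0, -6.3], [0.142, -0.138, 0.075], 0.06],
  [[0, 0, -6.3], [0.142, -0.138, 0.081], 0.06],
  [[0, 0, -6.3], [0.142, -0.138, 0.081], 0.06],
])

```text
time_s: 16.45
tcp_pos: [641.4, -5.6, 128.2]
eef_rot: [-3.141, -0.003, 0.008]
ft_force: [-0.6, -0.4, -0.3]
width: 60.0
finger_force: 0.0
```

```bash
python3 - <<'E'
from h import *
m=camera_model('wrist');im=save('wrist','w8');s=state();print(s['tcp_pos'],s['qpos'])
print([(n,round(q['p'],2),np.round(q['position']),back('wrist',q['position'],0,m)) for n in('lost_core','sleeve') for q in spot_point('wrist',n)[:2]],[(q['p'],q['extent']) for q in spot_in('wrist','lost_core')[:1]])
E
```

```text
[642.02356646  -6.30326211 130.05482115] [-1.18873912e-01  3.77454438e-01  1.65703802e+00 -4.68659204e-04
  1.10928264e+00  1.45141018e+00]
[('lost_core', 0.62, array([320., 196.]), array([ 6.41204636e+02, -4.59594966e+00, -2.84217094e-14])), ('sleeve', 0.91, array([325., 280.]), array([551.29705936,  -9.93500869,   0.        ]))] [(0.68, [310.6, 148.8, 330.6, 247.5])]
```

View pics/w8.png

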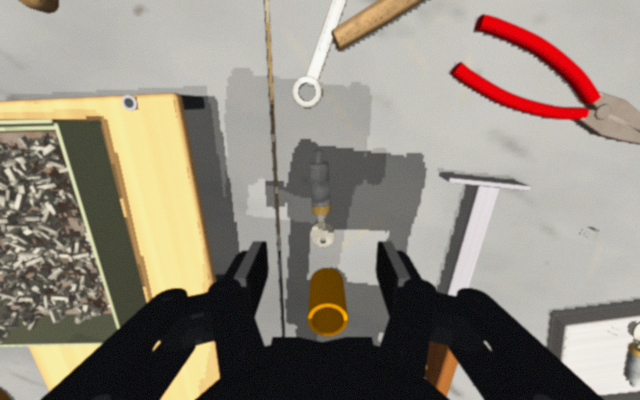

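```bash
python3 - <<'E'
from h import *
m=camera_model('wrist');B=lambda u,z:back('wrist',u,z,m)
n,k,b,j=B((319,149),7),B((322,247),2),B((319.7,184),13),B((321,207),13)
print(n,k,np.linalg.norm(n-k),b,j,np.arctan2(*(n-k)[[1,0]]))
go(661,-5,11,-0.0)
E
```

```text
[687.88968184  -5.47576349   7.        ] [590.32066711  -8.10036711   2.        ] 97.73229343684191 [657.94903146  -6.04932216  13.        ] [636.39446553  -7.1750557   13.        ] 0.026893485016918798
turn [ 0.03 -0.16 -0.04] shift [ 0.0174 -0.0022  0.1218] tcp [643.3  -7.1 132.8] t 16.65
```

carry_out([
  [[0, 0, -1.5], [0.015, 0, 0.04], 0.05],
  [[0, 0, -1.5], [0.015, 0, 0.07], 0.05],
  [[0, 0, -1.5], [0.015, 0, 0.09], 0.05],
  [[0, 0, -1.5], [0.015, 0, 0.1], 0.05],
  [[0, 0, -1.5], [0.015, 0, 0.1055], 0.05],
  [[0, 0, -1.5], [0.015, 0, 0.1055], 0.04],
  [[0, 0, -1.5], [0.015, 0, 0.1055], 0.02],
  [[0, 0, -1.5], [0.015, 0, 0.1055], 0.0],
  [[0, 0, -1.5], [0.015, 0, 0.1055], 0.0],
  [[0, 0, -1.5], [0.015, 0, 0.1055], 0.0],
  [[0, 0, -1.5], [0.015, 0, 0.1055], 0.0],
], squeeze=50)

```text
time_s: 17.75
tcp_pos: [659.5, -6.3, 27.5]
eef_rot: [3.141, 0.042, 0.005]
ft_force: [-0.7, -0.0, 6.2]
width: 14.4
finger_force: 49.4
```

carry_out([
  [[0, 0, 0], [0, 0, -0.02], 0.0],
  [[0, 0, 0], [0, 0, -0.06], 0.0],
  [[0, 0, 0], [0, 0, -0.1], 0.0],
  [[0, 0, 0], [0, 0, -0.13], 0.0],
  [[0, 0, 0], [0, 0, -0.13], 0.0],
])

```text
time_s: 18.25
tcp_pos: [661.9, -6.5, 161.9]
eef_rot: [3.14, 0.042, 0.018]
ft_force: [0.5, 0.6, -0.8]
width: 14.9
finger_force: 48.8
```

```bash
python3 - <<'E'
from h import *
s=state();print(s['width'],s['finger_force'])
m=camera_model('wrist');im=save('wrist','w9')
print([(n,round(q['p'],2),np.round(q['position'])) for n in('lost_core',) for q in spot_point('wrist',n)[:2]],[(q['p'],q['extent']) for q in spot_in('wrist','lost_core')[:1]])
go(458,-345,150,0.15)
E
```

```text
14.941569117768768 48.81309226732984
[('lost_core', 0.83, array([322., 277.]))] [(0.95, [302.7, 206.7, 337.5, 342.1])]
turn [-0.02  0.13 -7.06] shift [-0.2078  0.3336  0.0043] tcp [656.8  -6.  153.9] t 18.4
```

```bash
python3 - <<'E'
from h import *
go(488,-404,150,0.17)
E
```

```text
turn [-0.03  0.13 -8.2 ] shift [-0.1794  0.3934  0.0042] tcp [656.8  -6.  153.9] t 18.4
```

carry_out([
  [[0, 0, -2], [-0.018, 0.039, 0.0], 0.0],
  [[0, 0, -4], [-0.036, 0.078, 0.0], 0.0],
  [[0, 0, -6], [-0.054, 0.118, 0.0], 0.0],
  [[0, 0, -8], [-0.072, 0.158, 0.0], 0.0],
  [[0, 0, -8], [-0.09, 0.198, 0.0], 0.0],
  [[0, 0, -8], [-0.108, 0.238, 0.0], 0.0],
  [[0, 0, -8], [-0.126, 0.278, 0.0], 0.0],
  [[0, 0, -8], [-0.144, 0.316, 0.0], 0.0],
  [[0, 0, -8], [-0.162, 0.355, 0.0], 0.0],
  [[0, 0, -8], [-0.178, 0.391, 0.0], 0.0],
  [[0, 0, -8], [-0.179, 0.393, 0.0], 0.0],
  [[0, 0, -8], [-0.179, 0.393, 0.0], 0.0],
])

```text
time_s: 19.6
tcp_pos: [487.6, -403.5, 152.4]
eef_rot: [-3.127, -0.257, 0.005]
ft_force: [0.4, 1.4, -1.6]
width: 14.5
finger_force: 48.9
```

```bash
python3 - <<'E'
from h import *
for i in range(3):
    m=camera_model('wrist');im=save('wrist','w10');s=state();print(s['tcp_pos'],s['qpos'].round(2))
print([(n,round(q['p'],2),np.round(q['position']),back('wrist',q['position'],4,m)) for n in('tray','tray_core') for q in spot_point('wrist',n)[:2]])
c=s['tcp_pos'];d=np.array([np.cos(.17),np.sin(.17)])
print('core ends at floor',proj('wrist',[[*(c[:2]+d*t),4] for t in(29,0,-17,-63)],m).round())
E
```

```text
[ 488.21158811 -402.5519892   152.68149968] [-0.8   0.33  1.67  0.    1.15  0.6 ]
[ 488.75799185 -402.01865326  153.0895066 ] [-0.8   0.33  1.67  0.    1.15  0.6 ]
[ 489.18155403 -401.8704568   153.60391497] [-0.8   0.33  1.67  0.    1.15  0.6 ]
[('tray', 0.92, array([284., 208.]), array([ 463.34694381, -367.27320134,    4.        ])), ('tray_core', 0.55, array([274., 205.]), array([ 464.70630314, -356.54878387,    4.        ]))]
core ends at floor [[321. 161.]
 [321. 189.]
 [322. 206.]
 [322. 246.]]
```

View pics/w10.png

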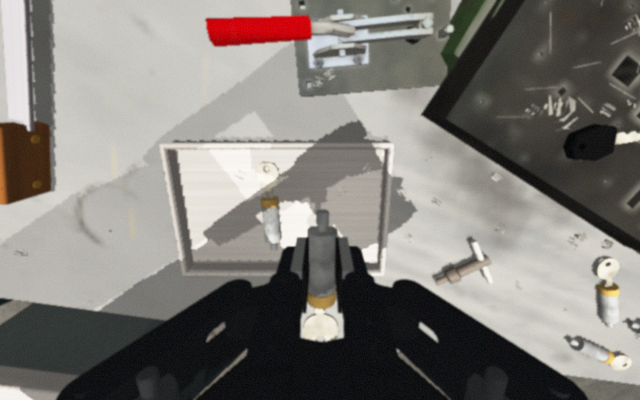

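carry_out([
  [[0, 0, 0], [0, 0.002, 0.04], 0.0],
  [[0, 0, 0], [0, 0.002, 0.08], 0.0],
  [[0, 0, 0], [0, 0.002, 0.105], 0.0],
  [[0, 0, 0], [0, 0.002, 0.118], 0.0],
  [[0, 0, 0], [0, 0.002, 0.123], 0.0],
  [[0, 0, 0], [0, 0.002, 0.1255], 0.0],
  [[0, 0, 0], [0, 0.002, 0.1255], 0.0],
])

```text
time_s: 20.55
tcp_pos: [491.1, -406.4, 31.8]
eef_rot: [3.128, 0.262, 0.003]
ft_force: [-0.2, -0.4, -0.7]
width: 14.2
finger_force: 48.9
```

carry_out([
  [[0, 0, 0], [0, 0, 0], 0.02],
  [[0, 0, 0], [0, 0, 0], 0.03],
  [[0, 0, 0], [0, 0, 0], 0.035],
  [[0, 0, 0], [0, 0, 0], 0.035],
  [[0, 0, 0], [0, 0, -0.02], 0.035],
  [[0, 0, 0], [0, 0, -0.06], 0.035],
  [[0, 0, 0], [0, 0, -0.1], 0.035],
  [[0, 0, 0], [0, 0, -0.15], 0.035],
  [[0, 0, 0], [0, 0, -0.2], 0.035],
  [[0, 0, 0], [0, 0, -0.2], 0.035],
  [[0, 0, 0], [0, 0, -0.2], 0.035],
])

```text
time_s: 21.65
tcp_pos: [490.7, -406.7, 232.6]
eef_rot: [3.127, 0.261, 0.005]
ft_force: [0.4, -0.1, -1.4]
width: 35.1
finger_force: 0.0
```

```bash
python3 - <<'E'
from h import *
s=state();print(s['width'])
m=camera_model('wrist');im=save('wrist','w11')
print([(n,round(q['p'],2),np.round(q['position']),back('wrist',q['position'],4,m)) for n in('tray','tray_core','lost_core') for q in spot_point('wrist',n)[:3]])
cv2.imwrite('pics/c11.png',np.hstack([im[:,:,::-1][80:330,130:530],save('side','d11')[120:370,200:400,::-1]]))
E
```

```text
35.142430130256585
[('tray', 0.73, array([284., 189.]), array([ 462.63864895, -364.31533502,    4.        ])), ('tray_core', 0.66, array([ 99., 147.]), array([ 477.70033494, -132.17654157,    4.        ])), ('tray_core', 0.65, array([278., 191.]), array([ 458.0001461 , -356.95216655,    4.        ])), ('lost_core', 0.7, array([320., 189.]), array([ 470.31248971, -410.30290222,    4.        ]))]
```

View pics/c11.png

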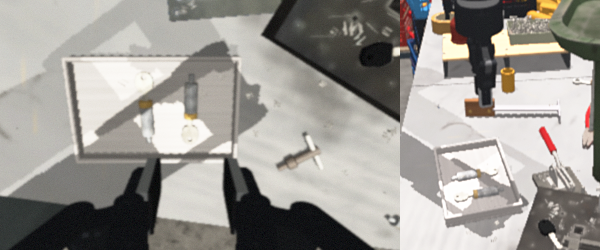

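```bash
python3 -c "
from rig import *
print(hand_in())"
```

```text
the job is handed in; nothing more can be done
None
```

I dragged the core out with the rake, laid the rake level on the bench clear of the shelf, and set the core flat in the tray beside and parallel to the other one. I handed the job in after about 22 s of robot time; the hand-in gave no verdict.

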